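# Wedge up the front of a hinged sample stage

### The arm

A 6-joint arm with a two-finger parallel gripper is mounted at the origin on a cart in front of the work surface, level with it; the furniture and walls round the work are solid. World frame = base frame: x ahead of the robot, y to its left, z up, the work surface at z = 0. Lengths are in m, angles in rad, forces in N, time in s.
With the tool pointing down it reaches from about 0.275 to 0.75 m from the base axis. Payload 10.2 kg.
Tool frame: the origin (TCP) lies at the very end of the fingers, on their centre line; the grasp point (between the pads) lies r.grasp_offset behind it (r.grasp_offset is the distance from the TCP to the grasp point, in m); z points along the fingers, y is the line along which they close (so a half turn about z gives the same grasp; the last joint's range is limited). The gripper opens to 85 mm and grips with 20 to 120 N. Pads are 22 mm wide; open, the fingers measure 114 mm over their backs; the gripper's body (76 mm by 85 mm) begins 54 mm behind the grasp point. The pads swing forward as they close: fully open they stand 13 mm farther back than shut.
Start: joints at [-1.569, 0.313, 1.498, -0, 1.331, -0.223], TCP at [0.117, -0.512, 0.231] pointing down, gripper open.
Joint ranges: [-2.94, 2.94], [-0.97, 2.17], [0.19, 2.56], [-1.23, 4.37], [0.02, 3.11], [-2.88, 2.88]. Speed limits (rad/s): [2.39, 2.39, 3.01, 3.14, 3.14, 3.14].

### API

Orientations are given as a 3x3 rotation matrix whose columns are the frame's x, y, z axes.
In Python, from workcell import r, viewer, ticket gives the robot as it stands.
- The arm moves only by the shell command python3 -m jog 'ROWS' [FORCE]. ROWS is JSON, one flat list of numbers, 5 for each row, row after row: the shift along the tool's x, y, z in m, then the turn about the tool's z in rad, then the opening, from -1 (shut) to 1 (fully open). In form: [x, y, z, roll, gripper, x, y, z, roll, gripper, ...]. A call has exactly 5 rows; each row is the pose to reach, as a shift and turn from the pose commanded when the call began, along the tool's axes at that moment; what a row does not reach only later rows make up. A row lasts 1/10 s, in which the tool goes at most 50 mm and 8.59 degrees, less where a joint would pass 70% of its speed; a pose out of reach is approached as far as the arm can. A call with a gripper value outside its range is refused whole. The fingers move at their own pace and stop on an object; FORCE is the grip in N (left out, the last holds). Time passes only in rows, so rows that repeat a pose let the fingers close, or fill a call up. It gives the time, the measured TCP pose, the force, the opening and the grip force at its end, in the units of the state.
- r.get_obs(): the state, without advancing time (a new reading comes with each control period).
- viewer.snapshot(name): name is "scene" or "top"; returns a dict with "img" (420x560x3 uint8, blue, green, red), "mtx" (3x3 intrinsics, pixels), "extrinsics" (4x4, takes a point from world to camera coordinates). Camera axes: x right, y down, z forward; pixel columns grow to the right and rows downward; lengths in m; the calibration is good to about 2 mm. A picture is of the moment at which its call begins. There is no depth.
- ticket.job_done(): hands the job in; it is judged then, once.
The state is a dict: "time_s": time; "qpos": joint angles; "joint_velocities": joint speeds; "joint_efforts": joint torques, N m; "eef_pos": TCP position; "eef_rot": TCP orientation; "contact_force": force on the tool from outside, world axes, zero at the start; "moment": the same for the moment, N m; "grip_width": finger opening in m; "grasp_force": force on a finger pad.
Only numpy, scipy, OpenCV 4.12 (cv2) and the standard library are available. Lean on these libraries where they do the work, as an engineer would, in place of code of your own. Each camera call takes 0.05 s, during which the arm holds its last target. There are 200 camera calls.

### The job

Wake and zero the stage's lift gauge by pressing the keys of the grey key box one at a time: green, then yellow, then blue. Then take the orange levelling wedge by its block and, keeping it flat on the worktop, push it nose first and square-on under the middle of the hinged plate's front edge until that edge has just lifted about 4 mm off its rests (never more than 10 mm), and finish there with the gripper still holding the wedge and touching nothing else. Leave the small things standing around where they are.

Things in the scene. Friction and masses are not known exactly. Their poses are not given: they have to be found in the camera images.
- key_green (a joint): travel of the green round key, 0 up, 0.006 m fully down (a spring: 4 N at full travel); counts as pressed beyond 0.004 m. The three keys stand in a row 52 mm apart on the grey key box; which colour is where in the row differs from run to run
- key_yellow (a joint): travel of the yellow key, the same as the green one
- key_blue (a joint): travel of the blue key, the same as the green one
- key_green_top (a point): centre of the green key's top face (26 mm diameter), 50 mm above the worktop when up; pressed straight down
- key_yellow_top (a point): centre of the yellow key's top face, the same size and height
- key_blue_top (a point): centre of the blue key's top face, the same size and height
- key_box: low grey key box, 85 x 170 x 28 mm, fixed on a thin olive mat, carrying the three keys in a row along its own y (the row 12 mm to the -x side of its middle) and a small black-framed display at its far side. Origin: centre of its underside; z up
- wedge: loose orange wedge 160 x 30 mm, about 0.2 kg, flat on the worktop. Origin: centre of its underside; x to its thin nose, z up. Ramp from the nose (x=+80 mm, 3 mm high) to x=-20 mm (23 mm high), rising 1 in 5; behind it the block to hold: x=-80 to -20 mm (middle -50 mm), 30 mm wide, 45 mm high, black ribs on its sides
- wedge_nose (a point): middle of the wedge's thin front end, at its underside (x = +80 mm in the wedge's frame)
- stage_foot: grey U-shaped foot of the stage, fixed. Origin: on the worktop right under the middle of the plate's front edge; x points back under the plate to the hinge (push the wedge along +x), y along the edge, z up. Its two rails (8 mm high, 54 to 90 mm either side of the middle) leave bare worktop between them, 108 mm wide, 143 mm deep, open to the front
- tilt_plate: pale metal plate 150 deep x 180 wide x 12 mm, 0.5 to 1 kg, with black mat and small bubble level (up to 36 mm above the worktop). Origin: middle of the hinge along its back, 163 mm behind the front edge, 16 mm above the worktop. At rest level, underside 10 mm above the worktop; its front edge can only rise about the hinge and falls back by its weight
- plate_edge (a point): middle of the lower front edge of the plate: 10 mm above the worktop at rest; the lift is the height above that (about 14 mm above the worktop at the wanted 4 mm lift)
- crucible: small white crucible, 39 mm wide, 32 mm high, bystander. Origin: centre of its underside
- dropper: small brown dropper bottle with red cap, 33 mm wide, 76 mm high, bystander. Origin: centre of its underside
- grey_stopper: grey rubber stopper, 24 mm wide, 26 mm high, bystander. Origin: centre of its underside
- red_stopper: red rubber stopper, 31 mm wide, 30 mm high, bystander. Origin: centre of its underside
Not all that is in view belongs to the job. Of the things that look like the wedge, the larger one is meant.

How it is judged:
On the way, in this order (a step that is already met when the one before it is completed fails the run):
1. the green key is pressed down on its own (value of joint key_green above 0.004 m and value of joint each of key_yellow, key_blue below 0.002 m), for 0.05 s.
2. the yellow key is pressed down on its own (value of joint key_yellow above 0.004 m and value of joint each of key_green, key_blue below 0.002 m), for 0.05 s.
3. the blue key is pressed down on its own (value of joint key_blue above 0.004 m and value of joint each of key_green, key_yellow below 0.002 m), for 0.05 s.
4. the wedge carries the plate's front edge 2 to 6 mm off its rests (height (world z) of plate_edge between 0.012 and 0.016 m and contact force between wedge and tilt_plate above 1 N), for 0.2 s.
At the end, for the whole second after the job is handed in: Plate edge 2 to 6 mm above rest, carried by the wedge alone; wedge flat on the worktop, nose under the edge within 25 mm of its middle and 0.2 rad of square, still and held by the fingers; robot off plate and foot; keys up; bystanders within 30 mm of their start (all of step 4 and contact force between the fingers and wedge above 2 N and contact force between each of the arm, the fingers and tilt_plate below 0.3 N and contact force between each of the arm, the fingers and stage_foot below 0.3 N and height (world z) of wedge below 0.004 m and angle between wedge's own z axis and vertical below 0.08 rad and x of wedge_nose in the frame of stage_foot above 0.02 m and y of wedge_nose in the frame of stage_foot between -0.025 and 0.025 m and angle between the x axis of wedge and the x axis of stage_foot, either way round below 0.2 rad and linear speed of each of tilt_plate, wedge below 0.01 m/s and value of joint each of key_green, key_yellow, key_blue below 0.002 m and distance of each of crucible, dropper, grey_stopper, red_stopper from where it was at the start of the episode below 0.03 m); the arm keeps its last pose, push and grip.
It fails at once if the plate's front edge is raised more than 10 mm (height (world z) of plate_edge above 0.02 m).
It fails at once if two keys are down at once (value of joint each of key_green, key_yellow above 0.003 m or value of joint each of key_green, key_blue above 0.003 m or value of joint each of key_yellow, key_blue above 0.003 m).
It fails at once if a small bystander is displaced by more than 30 mm (distance of any of crucible, dropper, grey_stopper, red_stopper from where it was at the start of the episode above 0.03 m).
It also fails if it takes over 54 s, if anything falls off the work surface, if the arm or the gripper's body presses on something with over 40 N, if the wrist force passes 120 N, or if a joint passes its speed limit or range.

## Working session

There is one attempt and no reset: what is moved stays moved. The work goes in short steps, Python scripts to look and compute and a shell command to move; the robot and the scene stay as the last step left them, time stands still between calls to the robot, and variables do not carry over. Pictures are saved under pics/ and viewed, at most 10 in all, crops included, and the job is handed in when it is done.

```bash
mkdir -p pics; ls
cat > h.py <<'E'
import numpy as np,cv2
from workcell import r,viewer,ticket
def ray(s,u,v,z):
    K,E=s["mtx"],s["extrinsics"]; R,t=E[:3,:3],E[:3,3]
    c=-R.T@t; d=R.T@np.linalg.solve(K,[u,v,1.]); return c+d*(z-c[2])/d[2]
def proj(s,p):
    q=s["extrinsics"][:3,:3]@np.array(p)+s["extrinsics"][:3,3]; q=s["mtx"]@q; return q[:2]/q[2]
E
python3 - <<'E'
from h import *
for n in("scene","top"):
    s=viewer.snapshot(n); cv2.imwrite(f"pics/{n}0.png",s["img"]); np.savez(f"{n}0.npz",**s)
    E=s["extrinsics"]; print(n,-E[:3,:3].T@E[:3,3],s["mtx"][0,0])
o=r.get_obs(); print(r.grasp_offset,o["eef_pos"],o["eef_rot"],o["time_s"],o["grip_width"])
E
```

```text
pics
scene [-0.18856589 -0.86561027  0.52501669] 466.87275942820537
top [ 0.01827123 -0.03536048  1.42421661] 491.3506183401797
0.0187 [ 0.11701684 -0.51156864  0.23080656] [[ 9.74835607e-01  2.22924963e-01 -2.01516810e-05]
 [ 2.22924851e-01 -9.74835014e-01  1.09845261e-03]
 [ 2.25227943e-04 -1.07530302e-03 -9.99999396e-01]] 0.1 0.08544097677135944
```

View pics/scene0.png

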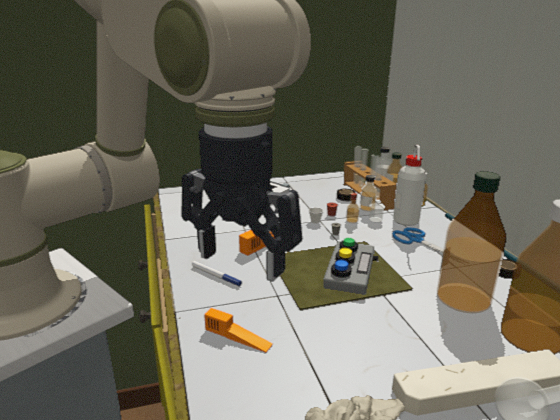

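View pics/top0.png

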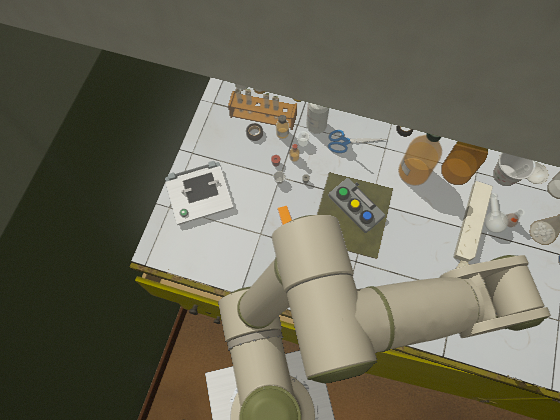

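The scene view shows keys blue (341,268), yellow (345,253), green (349,243) and two orange wedges, at (237,330) and (250,240, half hidden). The top view shows keys green (343,191), yellow (355,204), blue (367,216), the stage at (200,192) and part of one wedge at (285,215).

```bash
cat >> h.py <<'E'
def blobs(img,lo,hi,amin=25):
    h=cv2.cvtColor(img,cv2.COLOR_BGR2HSV); m=cv2.inRange(h,lo,hi)
    n,l,st,c=cv2.connectedComponentsWithStats(m)
    return [(c[i],st[i],l==i) for i in range(1,n) if st[i][4]>=amin]
COL=dict(green=((50,120,40),(80,255,255)),yellow=((25,150,120),(34,255,255)),blue=((105,140,60),(125,255,255)),orange=((8,200,150),(17,255,255)))
E
python3 - <<'E'
from h import *
np.set_printoptions(precision=4,suppress=True)
for n in("top","scene"):
    s=dict(np.load(n+"0.npz"))
    for k in COL:
        for c,st,_ in blobs(s["img"],*COL[k]):
            print(n,k,c.round(1),st,ray(s,*c,0.05 if k!="orange" else 0.02))
s=dict(np.load("top0.npz"))
for n,p in dict(cru=(279,177),red=(276,160),drop=(295,153),grey=(307,179),st1=(166,193),st2=(219,165),st3=(235,206),st4=(187,222)).items(): print(n,ray(s,*p,0.02)[:2])
big=np.vstack([cv2.resize(s["img"][140:250,150:410],None,fx=3,fy=3,interpolation=2)]); big2=cv2.resize(dict(np.load("scene0.npz"))["img"][190:360,160:420],None,fx=3,fy=3,interpolation=2)[:270*3]
cv2.imwrite("pics/crop_top.png",big); cv2.imwrite("pics/crop_scene.png",big2)
E
```

```text
top green [342.6 191.1] [339 188   8   7  46] [ 0.5724 -0.3484  0.05  ]
top yellow [354.7 202.9] [351 199   8   8  50] [ 0.5267 -0.3735  0.05  ]
top yellow [133.4 265.4] [130 263   8   6  25] [0.4831 0.3023 0.05  ]
top yellow [165. 275.] [157 272  15   7  52] [0.4342 0.2175 0.05  ]
top yellow [177.2 291.4] [135 277  84  30 325] [0.3793 0.1907 0.05  ]
top yellow [196.8 284.7] [178 279  35  13 117] [0.3857 0.1334 0.05  ]
top yellow [287.5 325.6] [281 323  14   7  52] [ 0.2157 -0.0916  0.05  ]
top yellow [417.8 359.3] [383 351  81  21 203] [ 0.0496 -0.4129  0.05  ]
top yellow [453.4 363.1] [414 351  74  24 265] [ 0.0186 -0.5028  0.05  ]
top blue [366.8 215. ] [363 212   8   7  48] [ 0.4806 -0.3979  0.05  ]
top orange [284.8 214.8] [279 206  12  18 106] [ 0.5482 -0.1614  0.02  ]
scene green [348.6 242.1] [343 238  12   9  83] [ 0.5635 -0.3544  0.05  ]
scene yellow [150.8 268.4] [144 205  15 120 707] [ 0.2035 -0.1451  0.05  ]
scene yellow [158.4 219.6] [156 212   6  14  31] [0.3376 0.0363 0.05  ]
scene yellow [162.6 254.1] [159 240   8  29  78] [ 0.2512 -0.1134  0.05  ]
scene yellow [345.2 251.9] [339 248  13  10  94] [ 0.5232 -0.3753  0.05  ]
scene yellow [171.7 326.8] [169 318   7  17  49] [ 0.1295 -0.3251  0.05  ]
scene yellow [164.8 374.7] [154 328  23  92 632] [ 0.0627 -0.4067  0.05  ]
scene yellow [177.8 378.1] [174 374   9  10  38] [ 0.0716 -0.425   0.05  ]
scene yellow [180.4 402. ] [175 389  12  27 118] [ 0.0494 -0.4626  0.05  ]
scene blue [341.2 264.6] [335 259  14  12 127] [ 0.4759 -0.4006  0.05  ]
scene orange [247.7 235.3] [240 230  15  10  51] [ 0.4709 -0.1317  0.02  ]
scene orange [216.9 316.1] [205 309  27  13  89] [ 0.2223 -0.3226  0.02  ]
scene orange [230.2 329. ] [227 323   9  13  25] [ 0.2157 -0.3661  0.02  ]
cru [ 0.677  -0.1725]
red [ 0.7378 -0.1765]
drop [ 0.7487 -0.2417]
grey [ 0.6502 -0.257 ]
st1 [0.7028 0.1831]
st2 [0.7615 0.0046]
st3 [ 0.6112 -0.0182]
st4 [0.5925 0.1344]
```

View pics/crop_top.png

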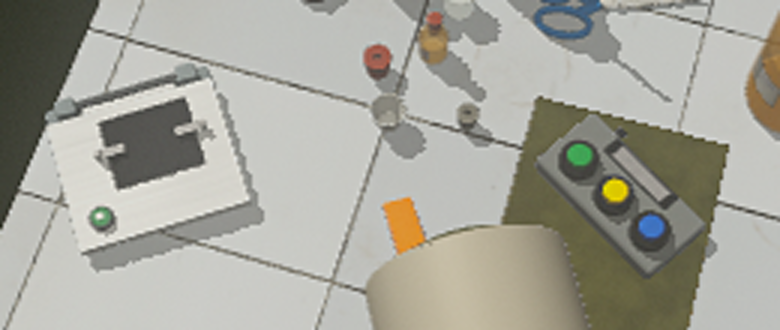

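Three keys in line, with 52 mm spacing confirmed by the measurement; green is farthest away and blue nearest. I'll move over green with the fingers shut.

```bash
cat >> h.py <<'E'
def to(x,y,z,yaw=None):
    "shift in tool axes (and roll) to a world target"
    o=r.get_obs();R=o["eef_rot"];d=R.T@(np.array([x,y,z])-o["eef_pos"])
    print("pos",o["eef_pos"].round(4),"shift",d.round(4),"F",np.round(o["contact_force"],1),"w",round(o["grip_width"],4),"t",o["time_s"], "yaw",np.arctan2(R[1,0],R[0,0]).round(4))
    return d
E
python3 -m jog '[0.05,-0.006,0.01,0,-1, 0.1,-0.012,0.02,0,-1, 0.145,-0.017,0.035,0,-1, 0.19,-0.023,0.05,0,-1, 0.24,-0.028,0.06,0,-1]'
python3 -m jog '[0.05,-0.006,0.01,0,-1, 0.1,-0.012,0.02,0,-1, 0.145,-0.017,0.035,0,-1, 0.19,-0.023,0.05,0,-1, 0.238,-0.029,0.065,0,-1]'
python3 -m jog '[0,0,0,0,-1,0,0,0,0,-1,0,0,0,0,-1,0,0,0,0,-1,0,0,0,0,-1]'
python3 -c "
from h import *
to(.571,-.350,.10)"
```

```text
time_s: 0.6
eef_pos: [0.3449, -0.4301, 0.1703]
eef_rot: [[0.975, 0.223, -0.001], [0.223, -0.975, 0.001], [-0.001, -0.002, -1.0]]
contact_force: [-0.8, -1.1, 0.0]
grip_width: 0.0122
grasp_force: 0.0
time_s: 1.1
eef_pos: [0.57, -0.3492, 0.1057]
eef_rot: [[0.975, 0.223, -0.001], [0.223, -0.975, 0.0], [-0.001, -0.001, -1.0]]
contact_force: [0.7, -0.7, 0.9]
grip_width: 0.0003
grasp_force: 0.0
time_s: 1.6
eef_pos: [0.5679, -0.3511, 0.1075]
eef_rot: [[0.975, 0.222, 0.001], [0.222, -0.975, -0.001], [0.0, 0.001, -1.0]]
contact_force: [-0.4, -0.8, 0.2]
grip_width: 0.0002
grasp_force: 0.0
pos [ 0.5679 -0.3511  0.1075] shift [ 0.0033 -0.0004  0.0075] F [-0.4 -0.8  0.2] w 0.0002 t 1.6 yaw 0.2234
```

```bash
python3 -m jog '[0.003,0,0.03,0,-1, 0.003,0,0.045,0,-1, 0.003,0,0.055,0,-1, 0.003,0,0.06,0,-1, 0.003,0,0.062,0,-1]'
python3 -m jog '[0,0,0,0,-1,0,0,0,0,-1,0,0,0,0,-1,0,0,0,0,-1,0,0,0,0,-1]'
python3 -c "
from h import *
to(.571,-.350,.044)
for n in('scene','top'):
    s=viewer.snapshot(n); np.savez(n+'1.npz',**s)
    if n=='top': cv2.imwrite('pics/top1.png',s['img'])
    else: cv2.imwrite('pics/scene1.png',cv2.resize(s['img'][190:370,160:440],None,fx=2.8,fy=2.8,interpolation=2))
"
```

```text
time_s: 2.1
eef_pos: [0.5713, -0.3498, 0.045]
eef_rot: [[0.975, 0.223, -0.0], [0.223, -0.975, -0.0], [-0.0, -0.0, -1.0]]
contact_force: [-1.9, 0.8, 3.0]
grip_width: 0.0001
grasp_force: 1.7
time_s: 2.6
eef_pos: [0.5717, -0.3499, 0.0451]
eef_rot: [[0.975, 0.223, 0.001], [0.223, -0.975, -0.001], [0.001, 0.001, -1.0]]
contact_force: [-1.7, -0.5, 3.5]
grip_width: 0.0
grasp_force: 1.7
pos [ 0.5717 -0.3499  0.0451] shift [-0.0007 -0.      0.0011] F [-1.7 -0.5  3.5] w 0.0 t 2.6 yaw 0.2247
```

View pics/scene1.png

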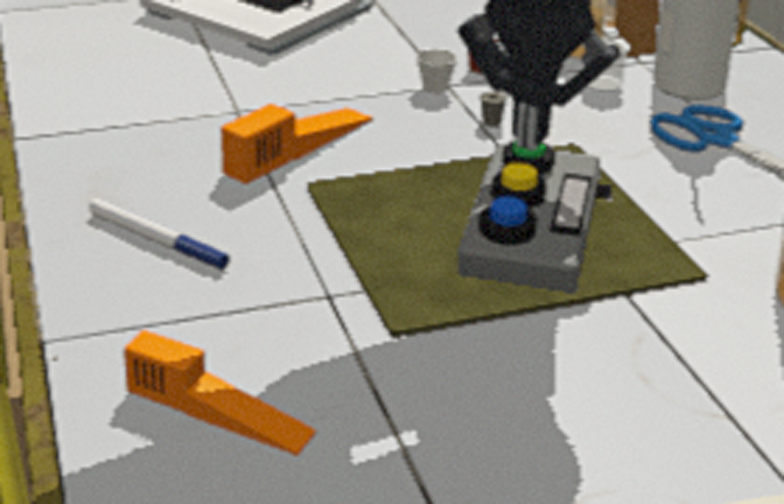

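The crop shows the finger on the green key with blue and yellow up. There are two wedges, at scene px (265,232) and (237,330). I press a little deeper to be sure, then lift and do yellow.

```bash
python3 -m jog '[0,0,0.002,0,-1, 0,0,0.002,0,-1, 0,0,0.002,0,-1, 0,0,-0.02,0,-1, 0,0,-0.04,0,-1]'
python3 -m jog '[-0.025,0.007,0,0,-1, -0.05,0.014,0,0,-1, -0.05,0.014,0,0,-1, -0.05,0.014,0.02,0,-1, -0.05,0.014,0.035,0,-1]'
python3 -m jog '[0,0,0.003,0,-1, 0,0,0.005,0,-1, 0,0,0.007,0,-1, 0,0,0.007,0,-1, 0,0,0.007,0,-1]'
python3 -c "
from h import *
to(.526,-.374,.044)"
```

```text
time_s: 3.2
eef_pos: [0.5713, -0.3492, 0.0845]
eef_rot: [[0.975, 0.223, -0.001], [0.223, -0.975, 0.001], [-0.001, -0.001, -1.0]]
contact_force: [0.1, 0.2, -0.1]
grip_width: -0.0001
grasp_force: 0.0
time_s: 3.7
eef_pos: [0.5261, -0.3739, 0.0485]
eef_rot: [[0.975, 0.223, -0.0], [0.223, -0.975, 0.001], [-0.0, -0.001, -1.0]]
contact_force: [0.5, -1.1, 1.1]
grip_width: 0.0001
grasp_force: 1.0
time_s: 4.2
eef_pos: [0.5262, -0.374, 0.044]
eef_rot: [[0.975, 0.223, 0.0], [0.223, -0.975, 0.0], [0.0, -0.0, -1.0]]
contact_force: [-3.5, 4.1, 8.0]
grip_width: -0.0001
grasp_force: 4.0
pos [ 0.5262 -0.374   0.044 ] shift [-0.0001 -0.0001 -0.    ] F [-3.5  4.1  8. ] w -0.0001 t 4.2 yaw 0.2252
```

Yellow bottomed out (8 N). Now blue, then lift and look.

```bash
python3 -m jog '[0,0,0,0,-1, 0,0,0,0,-1, 0,0,-0.01,0,-1, 0,0,-0.03,0,-1, 0,0,-0.042,0,-1]'
python3 -m jog '[-0.025,0.007,0,0,-1, -0.05,0.014,0,0,-1, -0.05,0.014,0,0,-1, -0.05,0.014,0.02,0,-1, -0.05,0.014,0.035,0,-1]'
python3 -m jog '[0,0,0.003,0,-1, 0,0,0.005,0,-1, 0,0,0.007,0,-1, 0,0,0.007,0,-1, 0,0,0.007,0,-1]'
python3 -m jog '[0,0,0,0,-1, 0,0,0,0,-1, 0,0,-0.03,0,-1, 0,0,-0.08,0,-1, 0,0,-0.12,0,-1]'
python3 - <<'E'
from h import *
np.set_printoptions(precision=4,suppress=True)
to(.48,-.3985,.17)
for n in('scene','top'):
    s=viewer.snapshot(n); np.savez(n+'2.npz',**s)
    cv2.imwrite(f'pics/{n}2.png',s["img"])
    for c,st,_ in blobs(s["img"],(6,180,90),(18,255,255)): print(n,c,st,ray(s,*c,.02))
E
```

```text
time_s: 4.7
eef_pos: [0.5264, -0.3749, 0.0868]
eef_rot: [[0.975, 0.223, 0.002], [0.223, -0.975, -0.002], [0.001, 0.002, -1.0]]
contact_force: [0.5, 0.0, -0.5]
grip_width: 0.0004
grasp_force: 0.0
time_s: 5.2
eef_pos: [0.4806, -0.3991, 0.0493]
eef_rot: [[0.975, 0.223, 0.0], [0.223, -0.975, -0.0], [0.0, 0.0, -1.0]]
contact_force: [-0.6, -0.7, 0.8]
grip_width: 0.0001
grasp_force: 0.7
time_s: 5.7
eef_pos: [0.4806, -0.399, 0.044]
eef_rot: [[0.975, 0.223, 0.0], [0.223, -0.975, -0.0], [0.0, 0.0, -1.0]]
contact_force: [-2.7, 3.5, 7.5]
grip_width: 0.0001
grasp_force: 3.9
time_s: 6.2
eef_pos: [0.4806, -0.3993, 0.1656]
eef_rot: [[0.975, 0.223, 0.001], [0.223, -0.975, -0.002], [0.001, 0.002, -1.0]]
contact_force: [-0.0, -0.3, 0.8]
grip_width: -0.0
grasp_force: 0.0
pos [ 0.4806 -0.3993  0.1656] shift [-0.0004 -0.0009 -0.0044] F [-0.  -0.3  0.8] w -0.0 t 6.2 yaw 0.225
scene [259.2994 238.9972] [240 228  52  27 718] [ 0.4772 -0.1648  0.02  ]
scene [231.0374 328.8985] [205 308  67  44 936] [ 0.2168 -0.3669  0.02  ]
scene [531.6378 332.5821] [ 502  311   58   42 1005] [ 0.5639 -0.7329  0.02  ]
top [463.7037 152.6667] [459 150  11   7  27] [ 0.6269 -0.7717  0.02  ]
top [457.8876 162.1124] [447 158  21  12  89] [ 0.599  -0.7415  0.02  ]
top [284.7204 212.0968] [278 206  14  16  93] [ 0.5568 -0.1631  0.02  ]
top [383.0562 300.5543] [363 289  38  25 267] [ 0.2272 -0.3762  0.02  ]
```

View pics/top2.png

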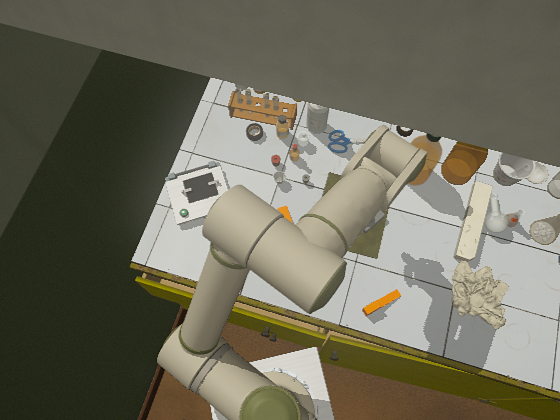

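Candidates: A, top px (285,212) / scene px (265,239); B, top px (382,300) / scene px (231,329). I measure both lengths.

Run:
```python
from h import *
np.set_printoptions(precision=4,suppress=True)
def hull(s,x0,x1,y0,y1):
    for c,st,m in blobs(s["img"],(6,150,70),(19,255,255)):
        if x0<c[0]<x1 and y0<c[1]<y1:
            cn=max(cv2.findContours(m.astype(np.uint8),0,1)[0],key=len); 
            h=cv2.approxPolyDP(cv2.convexHull(cn),1.2,True)[:,0]; return cn,h
s=dict(np.load("top2.npz")); cn,h=hull(s,360,400,280,320); print("B top",cv2.minAreaRect(cn)); b=cv2.boxPoints(cv2.minAreaRect(cn))
print(np.array([ray(s,*p,.01)[:2] for p in b]))
cn,h=hull(s,270,300,200,230); print("A top visible",h.tolist(),cv2.minAreaRect(cn))
sc=dict(np.load("scene2.npz"))
for n,w in dict(A=(240,290,225,260),B=(205,272,300,350)).items():
    cn,h=hull(sc,*w); print(n)
    for p in h: print(p,"z0",ray(sc,*p,0)[:2],"z45",ray(sc,*p,.045)[:2])
cr=lambda y0,y1,x0,x1:cv2.resize(sc["img"][y0:y1,x0:x1],(400,300),interpolation=2)
cv2.imwrite("pics/cand.png",np.hstack([cr(215,275,220,300),cr(295,355,200,280)]))
```

```text
B top ((380.8931579589844, 301.81011962890625), (8.388914108276367, 40.201419830322266), 60.64224624633789)
[[ 0.2222 -0.3113]
 [ 0.2543 -0.4271]
 [ 0.231  -0.4321]
 [ 0.1994 -0.3169]]
A top visible [[278, 208], [286, 206], [291, 221], [286, 218], [278, 210]] ((286.5000305175781, 212.50001525878906), (18.384775161743164, 8.485280990600586), 45.0)
A
[240 251] z0 [ 0.431  -0.1484] z45 [ 0.3779 -0.2099]
[239 236] z0 [ 0.4796 -0.0902] z45 [ 0.4223 -0.1567]
[256 227] z0 [ 0.5434 -0.0835] z45 [ 0.4807 -0.1505]
[286 229] z0 [ 0.5889 -0.1457] z45 [ 0.5222 -0.2074]
[291 231] z0 [ 0.5895 -0.1624] z45 [ 0.5228 -0.2226]
[279 239] z0 [ 0.5372 -0.171 ] z45 [ 0.475  -0.2305]
[248 254] z0 [ 0.4344 -0.1719] z45 [ 0.381  -0.2313]
B
[205 313] z0 [ 0.2291 -0.2781] z45 [ 0.1933 -0.3284]
[212 308] z0 [ 0.2479 -0.2752] z45 [ 0.2105 -0.3258]
[230 314] z0 [ 0.2595 -0.3132] z45 [ 0.2211 -0.3606]
[271 345] z0 [ 0.2522 -0.4269] z45 [ 0.2144 -0.4645]
[266 351] z0 [ 0.236  -0.4314] z45 [ 0.1996 -0.4686]
[206 329] z0 [ 0.2018 -0.3161] z45 [ 0.1683 -0.3632]
```

View pics/cand.png

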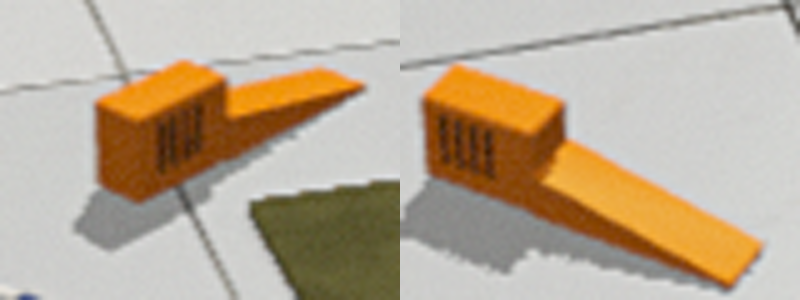

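A is 158 mm long (rear bottom corner to nose at z=0), B is 120 mm. The crop shows the block with ribs and the ramp on both, so A (scene px 265,239) is the larger one, as required. Now the stage edges, from the unobstructed first top view.

Run:
```python
from h import *
np.set_printoptions(precision=4,suppress=True)
s=dict(np.load("top0.npz")); x0,y0=155,155
g=cv2.cvtColor(s["img"],cv2.COLOR_BGR2GRAY)
c=cv2.resize(s["img"][y0:y0+75,x0:x0+90],None,fx=8,fy=8,interpolation=2)
L=cv2.createLineSegmentDetector(0).detect(g[y0:y0+75,x0:x0+90])[0][:,0]
for i,l in enumerate(L):
    n=np.hypot(*(l[2:]-l[:2]))
    if n<14: continue
    a,b=ray(s,l[0]+x0,l[1]+y0,.022),ray(s,l[2]+x0,l[3]+y0,.022)
    print(i,l.round(1),n.round(1),a[:2],b[:2],"ang",np.arctan2(*(b-a)[1::-1]).round(3),"len",np.linalg.norm(b-a).round(3))
    cv2.line(c,*[tuple(int(v*8+4) for v in q) for q in(l[:2],l[2:])],(0,0,255),1); cv2.putText(c,str(i),tuple(int(v) for v in (l[:2]+l[2:])*4),0,.6,(255,0,0),2)
cv2.imwrite("pics/stage.png",c)
```

```text
0 [28.3 24.8 54.8 16.9] 27.7 [0.7346 0.1235] [0.7429 0.0374] ang -1.474 len 0.086
1 [10.3 25.5  0.4 48. ] 24.6 [0.7451 0.179 ] [0.6758 0.2196] ang 2.611 len 0.08
2 [62.7 39.2 33.9 47.9] 30.1 [0.6616 0.0267] [0.6528 0.1185] ang 1.666 len 0.092
3 [21.5  0.4  9.9 24. ] 26.3 [0.8252 0.1315] [0.7505 0.1794] ang 2.571 len 0.089
4 [50.8 12.5 23.1 20.6] 28.8 [0.7612 0.047 ] [0.7529 0.1371] ang 1.662 len 0.09
12 [15.9 19.2 59.   6.9] 44.8 [0.763  0.1585] [0.7749 0.018 ] ang -1.487 len 0.141
13 [20.7 68.4 77.9 51.1] 59.7 [0.5948 0.1683] [ 0.6116 -0.0118] ang -1.478 len 0.181
17 [84.3 73.2 46.7 63.9] 38.8 [ 0.5359 -0.0171] [0.5917 0.0889] ang 1.086 len 0.12
19 [61.9  5.6 43.1  0.6] 19.4 [0.7776 0.0083] [0.8087 0.0638] ang 1.06 len 0.064
20 [77.1 49.7 64.9 12.1] 39.5 [ 0.6166 -0.0104] [0.7524 0.003 ] ang 0.098 len 0.137
21 [51.6 68.3 33.1 73.2] 19.1 [0.5742 0.0768] [0.5711 0.1339] ang 1.626 len 0.057
22 [50.7  0.3 88.2 10.5] 38.8 [0.8045 0.0398] [ 0.7415 -0.0702] ang -2.091 len 0.127
24 [81.7 58.9 61.9 64.6] 20.6 [ 0.5835 -0.0184] [0.5789 0.044 ] ang 1.645 len 0.063
25 [88.2 12.9 64.2  6.3] 24.9 [ 0.733  -0.0685] [0.7732 0.0016] ang 1.051 len 0.081
26 [63.3 65.1 88.3 72.4] 26.1 [0.5764 0.0403] [ 0.5358 -0.0294] ang -2.098 len 0.081
27 [70.  17.9 82.7 57. ] 41.1 [ 0.7286 -0.0091] [ 0.5889 -0.0225] ang -3.046 len 0.14
29 [14.  54.7  6.2 73.4] 20.2 [0.644  0.1818] [0.5889 0.2134] ang 2.619 len 0.064
32 [ 3.7 73.3 11.5 54.2] 20.7 [0.5908 0.221 ] [0.6473 0.1889] ang -0.516 len 0.065
```

View pics/stage.png

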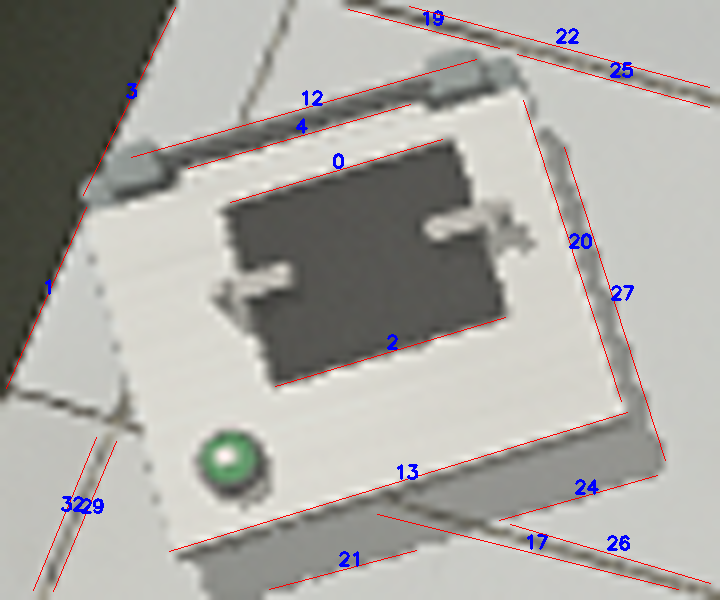

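The stage crop shows the plate's front edge as line 13 (181 mm long, 180 expected). Its middle is at world (0.603, 0.078) and the push heading is 0.093 rad. The wedge block middle is at about (0.460, -0.158), heading about 0.065. I go above it with the fingers open.

```bash
python3 -m jog '[0.006,-0.045,0,0.05,0, 0.012,-0.09,0.01,0.1,1, 0.02,-0.14,0.02,0.16,1, 0.027,-0.19,0.035,0.16,1, 0.034,-0.239,0.05,0.16,1]' 40
python3 -m jog '[0,0,0,0,1,0,0,0,0,1,0,0,0,0,1,0,0,0,0,1,0,0,0,0,1]'
python3 - <<'E'
from h import *
np.set_printoptions(precision=4,suppress=True)
to(.46,-.158,.01)
t=dict(np.load("top2.npz")); print("nose",ray(t,282.5,207,.003))
s=viewer.snapshot("scene"); cv2.imwrite("pics/grasp.png",cv2.resize(s["img"][130:290,150:360],None,fx=3.5,fy=3.5,interpolation=2))
E
```

```text
time_s: 6.8
eef_pos: [0.4602, -0.1625, 0.1141]
eef_rot: [[0.998, 0.064, 0.001], [0.064, -0.998, -0.0], [0.001, 0.0, -1.0]]
contact_force: [1.2, -0.1, -0.5]
grip_width: 0.0723
grasp_force: 0.0
time_s: 7.3
eef_pos: [0.4607, -0.1652, 0.1146]
eef_rot: [[0.998, 0.064, 0.0], [0.064, -0.998, -0.0], [0.0, 0.0, -1.0]]
contact_force: [0.1, -0.1, -0.1]
grip_width: 0.0853
grasp_force: 0.0
pos [ 0.4607 -0.1652  0.1146] shift [-0.0003 -0.0073  0.1046] F [ 0.1 -0.1 -0.1] w 0.0853 t 7.3 yaw 0.0636
nose [ 0.5815 -0.1617  0.003 ]
```

View pics/grasp.png

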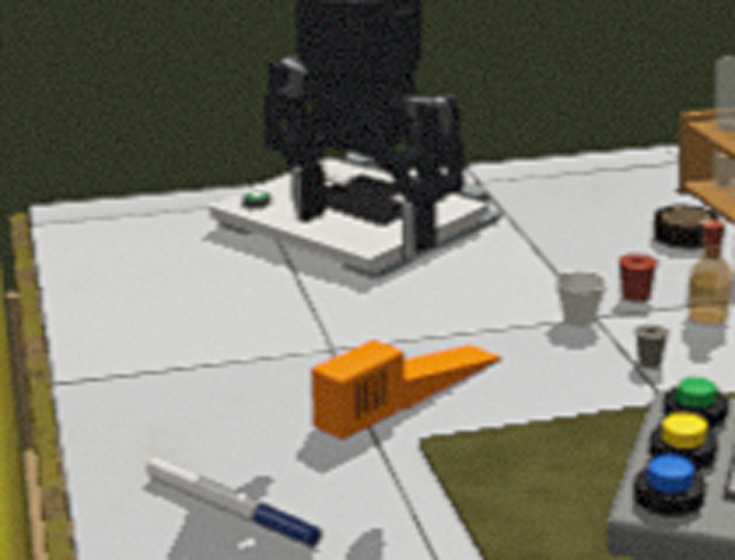

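The crop shows the whole wedge, unobstructed below the open fingers: block at crop (357,390), nose (500,358). Descending and closing.

```bash
python3 -m jog '[0,-0.004,0.03,0.01,1, 0,-0.004,0.06,0.01,1, 0,-0.004,0.08,0.01,1, 0,-0.004,0.095,0.01,1, 0,-0.004,0.102,0.01,1]'
python3 -m jog '[0,0,0,0,1,0,0,0,0,0,0,0,0,0,-0.4,0,0,0,0,-1,0,0,0,0,-1]' 40
python3 -m jog '[0,0,0,0,-1,0,0,0,0,-1,0,0,0,0,-1,0,0,0,0,-1,0,0,0,0,-1]'
python3 - <<'E'
from h import *
to(.46,-.158,.01)
s=viewer.snapshot("scene")
for c,st,m in blobs(s["img"],(6,150,70),(19,255,255)):
    if 230<c[0]<300 and 220<c[1]<260:
        h=cv2.approxPolyDP(cv2.convexHull(cv2.findContours(m.astype(np.uint8),0,1)[0][0]),1.2,True)[:,0]
        for p in h: print(p,ray(s,*p,0)[:2].round(4))
E
```

```text
time_s: 7.85
eef_pos: [0.4598, -0.1604, 0.0113]
eef_rot: [[0.999, 0.054, -0.002], [0.054, -0.999, 0.001], [-0.001, -0.001, -1.0]]
contact_force: [0.5, 0.5, 0.3]
grip_width: 0.0855
grasp_force: 0.0
time_s: 8.35
eef_pos: [0.4608, -0.1608, 0.0131]
eef_rot: [[0.999, 0.055, 0.001], [0.055, -0.999, -0.001], [0.001, 0.001, -1.0]]
contact_force: [0.1, -1.3, 10.2]
grip_width: 0.0295
grasp_force: 38.9
time_s: 8.85
eef_pos: [0.4608, -0.1608, 0.0132]
eef_rot: [[0.998, 0.055, 0.001], [0.055, -0.998, -0.001], [0.001, 0.001, -1.0]]
contact_force: [-0.8, -1.5, 5.8]
grip_width: 0.0297
grasp_force: 39.7
pos [ 0.4608 -0.1608  0.0132] shift [-0.0007 -0.0028  0.0032] F [-0.8 -1.5  5.8] w 0.0297 t 8.85 yaw 0.0548
[291 231] [ 0.5895 -0.1624]
[247 253] [ 0.436  -0.1668]
[239 250] [ 0.4325 -0.1432]
[238 235] [ 0.4814 -0.0844]
[246 229] [ 0.5177 -0.0738]
[254 227] [ 0.5398 -0.0798]
[286 229] [ 0.5889 -0.1457]
```

Gripped: width 29.7 mm as expected, 40 N. Now I slide it sideways to a point in front of the stage.

```bash
python3 -m jog '[-0.008,-0.01,-0.001,0,-1, -0.015,-0.03,-0.001,0,-1, -0.015,-0.056,-0.001,0,-1, -0.015,-0.083,-0.001,0,-1, -0.015,-0.11,-0.001,0,-1]' 50
python3 -m jog '[0,-0.028,0,-0.01,-1, 0,-0.056,0,-0.02,-1, 0,-0.084,0,-0.03,-1, 0,-0.105,0,-0.038,-1, 0,-0.114,0,-0.038,-1]'
python3 -m jog '[0,0,0,0,-1,0,0,0,0,-1,0,0,0,0,-1,0,0,0,0,-1,0,0,0,0,-1]'
python3 - <<'E'
from h import *
np.set_printoptions(precision=4,suppress=True)
to(.434,.062,.0132)
for n in("scene","top"):
    s=viewer.snapshot(n); np.savez(n+"3.npz",**s)
    for c,st,m in blobs(s["img"],(6,150,70),(19,255,255)):
        if (n=="scene" and c[0]<300 and c[1]<260) or (n=="top" and 180<c[0]<280 and c[1]<280):
            h=cv2.approxPolyDP(cv2.convexHull(cv2.findContours(m.astype(np.uint8),0,1)[0][0]),1.2,True)[:,0]
            print(n,[(p.tolist(),ray(s,*p,0)[:2].round(4).tolist()) for p in h])
    if n=="top": b=cv2.resize(s["img"][150:270,150:270],(590,590),interpolation=2)
    else: a=cv2.resize(s["img"][150:250,140:300],(800,500),interpolation=2)
cv2.imwrite("pics/pre_s.png",a);cv2.imwrite("pics/pre_t.png",b)
E
```

```text
time_s: 9.4
eef_pos: [0.439, -0.0503, 0.0134]
eef_rot: [[0.999, 0.054, -0.0], [0.054, -0.999, 0.0], [-0.0, -0.0, -1.0]]
contact_force: [0.6, 0.0, -1.6]
grip_width: 0.0295
grasp_force: 48.9
time_s: 9.9
eef_pos: [0.4326, 0.0639, 0.0134]
eef_rot: [[0.996, 0.095, -0.001], [0.095, -0.996, 0.0], [-0.001, -0.0, -1.0]]
contact_force: [0.3, -0.7, -2.3]
grip_width: 0.0295
grasp_force: 49.1
time_s: 10.4
eef_pos: [0.4332, 0.062, 0.0135]
eef_rot: [[0.996, 0.092, -0.0], [0.092, -0.996, -0.0], [-0.0, 0.0, -1.0]]
contact_force: [-0.5, -0.2, -1.9]
grip_width: 0.0294
grasp_force: 49.0
pos [0.4332 0.062  0.0135] shift [0.0008 0.0001 0.0003] F [-0.5 -0.2 -1.9] w 0.0294 t 10.4 yaw 0.0919
scene [([173, 224], [0.4047, 0.0816]), ([172, 210], [0.4538, 0.1582]), ([182, 204], [0.4977, 0.1733]), ([218, 206], [0.5605, 0.0897]), ([223, 208], [0.5614, 0.069]), ([178, 227], [0.4036, 0.0578])]
top [([262, 100], [0.9833, -0.1826]), ([257, 101], [0.9832, -0.1651]), ([252, 96], [1.0069, -0.1526]), ([262, 98], [0.9912, -0.1843])]
```

View pics/pre_s.png

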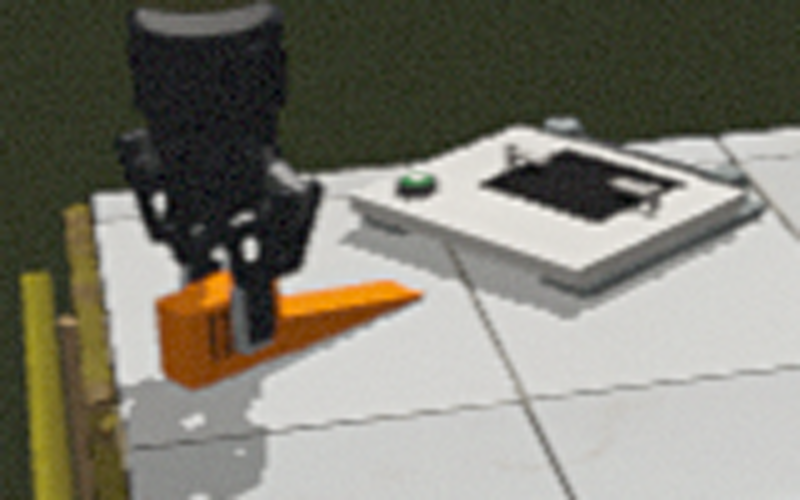

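The crop shows the gripper holding the wedge flat in front of the plate's open mouth, with the nose at crop (422,295), i.e. world (0.561, 0.079). That is 42 mm short of the edge and 5 mm off its middle. I push up to just before contact, checking the plate corner by projection.

```bash
python3 -m jog '[0.012,0.002,0.001,0,-1, 0.026,0.004,0.001,0,-1, 0.04,0.004,0.001,0,-1, 0.054,0.004,0.001,0,-1, 0.068,0.004,0.001,0,-1]'
python3 -m jog '[0.001,0,0,0,-1,0.002,0,0,0,-1,0.002,0,0,0,-1,0.002,0,0,0,-1,0.002,0,0,0,-1]'
python3 - <<'E'
from h import *
np.set_printoptions(precision=4,suppress=True)
to(.603-.1*.9957,.078-.1*.0929,.0132)
s=viewer.snapshot("scene"); np.savez("scene4.npz",**s)
u=np.array([.9957,.0929]);v=np.array([-.0929,.9957]);S=np.array([.603,.078])
for y in(-.09,0,.09):
    for z in(.010,.022): print(y,z,proj(s,[*(S+y*v),z]).round(1))
cv2.imwrite("pics/push1.png",cv2.resize(s["img"][160:230,180:280],(800,560),interpolation=2))
E
```

```text
time_s: 11.0
eef_pos: [0.501, 0.0648, 0.0131]
eef_rot: [[0.996, 0.093, -0.002], [0.093, -0.996, -0.0], [-0.002, 0.0, -1.0]]
contact_force: [-7.8, -1.0, 11.2]
grip_width: 0.0295
grasp_force: 49.1
time_s: 11.5
eef_pos: [0.5039, 0.0647, 0.0132]
eef_rot: [[0.996, 0.093, 0.002], [0.093, -0.996, -0.0], [0.002, 0.001, -1.0]]
contact_force: [2.0, -0.3, 5.8]
grip_width: 0.0293
grasp_force: 50.4
pos [0.5039 0.0647 0.0132] shift [-0.0001 -0.004  -0.    ] F [ 2.  -0.3  5.8] w 0.0293 t 11.5 yaw 0.0927
-0.09 0.01 [255.9 207.8]
-0.09 0.022 [255.8 203.8]
0 0.01 [232.1 199.7]
0 0.022 [231.9 195.8]
0.09 0.01 [210.1 192.2]
0.09 0.022 [209.8 188.4]
```

View pics/push1.png

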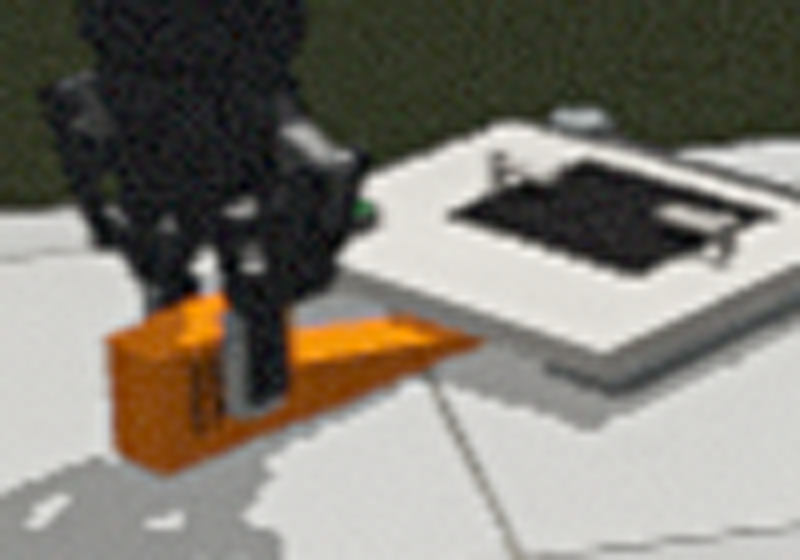

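The crop shows the nose entering under the edge middle at crop (486,342). The plate corner at crop (600,352), px (255,204), matches the projection, so the stage pose is right. Contact is due in about 6 mm; I advance in small steps and measure the lift from the corner's image shift.

```bash
cat >> h.py <<'E'
def lift():
    a=dict(np.load("scene4.npz"));b=viewer.snapshot("scene"); g=lambda s:cv2.cvtColor(s["img"],cv2.COLOR_BGR2GRAY)[192:213,243:270].astype(np.float32)
    w=np.eye(2,3,dtype=np.float32); cc,w=cv2.findTransformECC(g(a),g(b),w,cv2.MOTION_TRANSLATION,(3,100,1e-5),None,3)
    print("lift px",w[:,2].round(2),"cc",round(cc,3),"-> mm",round(-w[1,2]*3,2))
E
python3 -m jog '[0.003,0,0,0,-1,0.006,0,0,0,-1,0.008,0,0,0,-1,0.01,0,0,0,-1,0.012,0,0,0,-1]'
python3 -m jog '[0,0,0,0,-1,0,0,0,0,-1,0.002,0,0,0,-1,0.002,0,0,0,-1,0.002,0,0,0,-1]'
python3 -c "
from h import *
to(.603-.074*.9957,.078-.074*.0929,.0132); lift()"
```

```text
time_s: 12.05
eef_pos: [0.5138, 0.0661, 0.0131]
eef_rot: [[0.996, 0.093, -0.003], [0.093, -0.996, -0.0], [-0.003, -0.0, -1.0]]
contact_force: [-12.5, -0.9, 16.0]
grip_width: 0.0292
grasp_force: 51.6
time_s: 12.55
eef_pos: [0.5148, 0.0662, 0.0131]
eef_rot: [[0.996, 0.093, -0.005], [0.093, -0.996, -0.0], [-0.005, -0.0, -1.0]]
contact_force: [-14.9, -1.0, 18.5]
grip_width: 0.029
grasp_force: 52.1
pos [0.5148 0.0662 0.0131] shift [ 0.0149 -0.0035 -0.0002] F [-14.9  -1.   18.5] w 0.029 t 12.55 yaw 0.0934
lift px [ 0.05 -0.02] cc 0.999 -> mm 0.05
```

No lift yet. The tool is pressing the wedge down at 18 N and friction resists the push, so I unload vertically.

```bash
python3 -m jog '[0,0,-0.0005,0,-1,0,0,-0.001,0,-1,0,0,-0.001,0,-1,0,0,-0.001,0,-1,0,0,-0.001,0,-1]'
python3 -c "
from h import *
to(.603-.074*.9957,.078-.074*.0929,.0132); lift()"
```

```text
time_s: 13.1
eef_pos: [0.5152, 0.0663, 0.0131]
eef_rot: [[0.996, 0.093, -0.004], [0.093, -0.996, 0.0], [-0.004, -0.001, -1.0]]
contact_force: [-7.8, 0.0, 4.9]
grip_width: 0.0297
grasp_force: 50.4
pos [0.5152 0.0663 0.0131] shift [ 0.0145 -0.0035 -0.0001] F [-7.8  0.   4.9] w 0.0297 t 13.1 yaw 0.093
lift px [ 0.09 -0.05] cc 0.998 -> mm 0.15
```

```bash
python3 -m jog '[0.001,0,-0.0002,0,-1,0.002,0,-0.0003,0,-1,0.004,0,-0.0003,0,-1,0.006,0,-0.0003,0,-1,0.006,0,-0.0003,0,-1]'
python3 -c "
from h import *
to(.603-.074*.9957,.078-.074*.0929,.0132); lift()"
python3 -m jog '[0.001,0,-0.0002,0,-1,0.002,0,-0.0003,0,-1,0.004,0,-0.0003,0,-1,0.004,0,-0.0003,0,-1,0.004,0,-0.0003,0,-1]'
python3 -c "
from h import *
to(.603-.074*.9957,.078-.074*.0929,.0132); lift()"
```

```text
time_s: 13.65
eef_pos: [0.5215, 0.0669, 0.0132]
eef_rot: [[0.996, 0.093, -0.004], [0.093, -0.996, 0.0], [-0.004, -0.001, -1.0]]
contact_force: [-5.2, 0.2, 1.6]
grip_width: 0.0292
grasp_force: 49.7
pos [0.5215 0.0669 0.0132] shift [ 0.0082 -0.0035 -0.0001] F [-5.2  0.2  1.6] w 0.0292 t 13.65 yaw 0.0929
lift px [ 0.13 -0.31] cc 0.974 -> mm 0.94
time_s: 14.2
eef_pos: [0.526, 0.0673, 0.0135]
eef_rot: [[0.996, 0.093, -0.002], [0.093, -0.996, 0.0], [-0.002, -0.0, -1.0]]
contact_force: [-3.0, -0.7, -3.8]
grip_width: 0.0292
grasp_force: 49.3
pos [0.526  0.0673 0.0135] shift [ 0.0036 -0.0035  0.0003] F [-3.  -0.7 -3.8] w 0.0292 t 14.2 yaw 0.0929
lift px [ 0.24 -0.47] cc 0.936 -> mm 1.4
```

```bash
cat >> h.py <<'E'
def edge(s):
    "subpixel row of the bright-top to grey-face drop along the plate's front edge, per column"
    g=cv2.GaussianBlur(cv2.cvtColor(s["img"],cv2.COLOR_BGR2GRAY),(0,0),.7).astype(float); out=[]
    for u in range(232,254):
        r0=203.8-(255.8-u)*(203.8-188.4)/46; rows=np.arange(int(r0)-5,int(r0)+5)
        d=g[rows,u]-g[rows+1,u]; i=int(np.argmax(d)); 
        if 0<i<9:
            a,b,c=d[i-1:i+2]; out.append((u,rows[i]+.5+.5*(a-c)/(a-2*b+c)-r0))
    return dict(out)
def lift2():
    a=edge(dict(np.load("scene4.npz")));b=edge(viewer.snapshot("scene"));k=[u for u in a if u in b]
    d=np.array([a[u]-b[u] for u in k]); print("edge shift px med",np.median(d).round(2),"std",d.std().round(2),"n",len(k),"ref",np.median(list(a.values())).round(2),"mm",(np.median(d)*3).round(2)); print(d.round(1))
E
python3 -m jog '[0.001,0,0.0003,0,-1,0.001,0,0.0004,0,-1,0.001,0,0.0004,0,-1,0.001,0,0.0004,0,-1,0.001,0,0.0004,0,-1]'
python3 -c "
from h import *
to(.603-.074*.9957,.078-.074*.0929,.0132); lift(); lift2()"
```

```text
time_s: 14.75
eef_pos: [0.5279, 0.0673, 0.0136]
eef_rot: [[0.996, 0.093, -0.0], [0.093, -0.996, 0.0], [-0.0, -0.0, -1.0]]
contact_force: [-3.0, -0.0, -5.0]
grip_width: 0.0296
grasp_force: 49.5
pos [0.5279 0.0673 0.0136] shift [ 0.0018 -0.0037  0.0004] F [-3. -0. -5.] w 0.0296 t 14.75 yaw 0.0929
lift px [ 0.27 -0.55] cc 0.971 -> mm 1.64
edge shift px med 1.0 std 0.02 n 22 ref 0.08 mm 2.99
[0.9 1.  1.  1.  1.  1.  1.  1.  1.  1.  1.  1.  1.  1.  1.  1.  1.  1.
 1.  1.  1.  1. ]
```

The edge shift is uniform at 1.0 px, about 3.0 mm of lift, against 3.7 mm from the model. The gripper carries 5 N, so I lower slightly to seat the wedge on the worktop and advance 2–3 mm.

```bash
python3 -m jog '[0.001,0,0.0006,0,-1,0.002,0,0.001,0,-1,0.003,0,0.001,0,-1,0.003,0,0.001,0,-1,0.003,0,0.001,0,-1]'
python3 -m jog '[0,0,0,0,-1,0,0,0,0,-1,0,0,0,0,-1,0,0,0,0,-1,0,0,0,0,-1]'
python3 -c "
from h import *
to(.603-.074*.9957,.078-.074*.0929,.0132); lift2()"
```

```text
time_s: 15.35
eef_pos: [0.5312, 0.0676, 0.0131]
eef_rot: [[0.996, 0.093, 0.0], [0.093, -0.996, -0.0], [0.0, 0.0, -1.0]]
contact_force: [-5.2, -0.4, 0.9]
grip_width: 0.0291
grasp_force: 50.0
time_s: 15.85
eef_pos: [0.5312, 0.0675, 0.0131]
eef_rot: [[0.996, 0.093, 0.0], [0.093, -0.996, -0.0], [0.0, 0.0, -1.0]]
contact_force: [-5.8, -0.9, 1.6]
grip_width: 0.0294
grasp_force: 50.0
pos [0.5312 0.0675 0.0131] shift [-0.0016 -0.0037 -0.0001] F [-5.8 -0.9  1.6] w 0.0294 t 15.85 yaw 0.0929
edge shift px med 1.17 std 0.05 n 22 ref 0.08 mm 3.51
[1.2 1.2 1.1 1.2 1.2 1.1 1.2 1.2 1.1 1.2 1.2 1.1 1.2 1.2 1.1 1.2 1.2 1.1
 1.2 1.2 1.1 1.2]
```

The lift is 3.5 mm by image and 4.3 mm by geometry. Vertical force is near zero with the wedge seated, the grip is 50 N, and everything is steady. Handing in.

```bash
python3 -c "
from h import *
print(ticket.job_done())"
```

```text
the job is handed in; nothing more can be done
None
```

I pressed green, yellow and blue in that order, then pushed the larger orange wedge under the plate's front edge and handed the job in at about 16 s of robot time. The edge is about 4 mm up (3.5 mm measured in the image, 4.3 mm from the wedge position), with the wedge flat and still gripped at 50 N. The judge's verdict was not shown to me.

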